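# Tip the food sample box flat, push it home in the carrier and swing the bar over

### The arm

A 7-joint arm with a two-finger parallel gripper is mounted at the origin on a cart in front of the work surface, level with it; the furniture and walls round the work are solid. World frame = base frame: x ahead of the robot, y to its left, z up, the work surface at z = 0. Lengths are in mm, angles in rad, forces in N, time in s.
With the tool pointing down it reaches from about 350 to 900 mm from the base axis. Payload 19.9 kg.
Tool frame: the origin (TCP) lies midway between the tips of the shut fingers; the grasp point (between the pads) lies 19 mm behind it (arm.tcp_to_grasp is the distance from the TCP to the grasp point, in mm); z points along the fingers, y is the direction in which the jaws open and shut (so a half turn about z gives the same grasp; the last joint's range is limited). The gripper opens to 94 mm and grips with 3 to 60 N. Pads are 16 mm wide; open, the fingers measure 119 mm over their backs; the gripper's body (75 mm by 177 mm) begins 78 mm behind the grasp point.
Start: joints at [1.206, 0.417, -0.01, 1.614, 0.005, 1.111, -0.053], TCP at [198.85, -592.501, 205.425] pointing down, gripper open.
Joint ranges: [-2.81, 2.81], [-0.39, 2.02], [-1.27, 1.25], [0.06, 2.57], [-1.19, 4.33], [0.19, 2], [-2.82, 2.82]. Speed limits (rad/s): [1.89, 1.89, 2.39, 2.39, 3.01, 3.01, 3.01].

### API

Orientations are given as a 3x3 rotation matrix whose columns are the frame's x, y, z axes.
In Python, from workcell import arm gives the robot as it stands. The module is installed in compiled form; this text tells all that it offers.
- The arm moves only by the tool apply_moves, never from a script. Its arguments are lists of equal length, an entry for each row: "linear": the shift along the tool's x, y, z in m, a list of three; "turn": the turn about the tool's z in rad. A call has 1 to 12 rows; each row is the pose to reach, as a shift and turn from the pose commanded when the call began, along the tool's axes at that moment; what a row does not reach only later rows make up. A row lasts 1/12 s, in which the tool goes at most 41.7 mm and 7.16 degrees, less where a joint would pass 70% of its speed; a pose out of reach is approached as far as the arm can. A call with a gripper value outside its range is refused whole. "fingers" is the finger opening in m, from 0 to 0.094, set as the call begins (left out, the last holds). The fingers move at their own pace and stop on an object; the grip force is fixed at half the most. Time passes only in rows, so rows that repeat a pose let the fingers close. It gives the time, the measured TCP pose, the force and the opening at its end, in the units of the state.
- arm.observe(): the state, without advancing time (a new reading comes with each control period).
- arm.get_image(name): name is "scene" or "top" or "wrist"; returns the picture (400x640x3 uint8, red, green, blue); there is no depth.
- arm.get_calibration(name): a dict with "fx", "fy", "cx", "cy" (pixels), "rvec" (rotation vector, rad) and "tvec" (3), from world to camera coordinates, as OpenCV has them. Camera axes: x right, y down, z forward; pixel columns grow to the right and rows downward; lengths in mm; the calibration is good to about 2 mm. A picture is of the moment at which its call begins: read the wrist's pose just before it. get_calibration takes no time and is no camera call; for the wrist camera it gives the pose at the moment of the call.
- arm.job_done(): hands the job in, once; it reports no verdict.
The state is a dict: "clock": time; "qpos": joint angles; "joint_velocities": joint speeds; "joint_torque": joint torques, N m; "eef_pos": TCP position; "ee_rot": TCP orientation; "contact_force": force on the tool from outside, world axes, zero at the start; "torque": the same for the moment, N m; "width": finger opening in mm.
Only numpy, scipy, OpenCV 4.12 (cv2) and the standard library are available. Lean on these libraries where they do the work, as an engineer would, in place of code of your own. Each camera call takes 0.05 s, during which the arm holds its last target.

### The job

One food sample box has been left standing on end in front of the free lane of the sample carrier. Tip it over into the lane so that it lies on its bottom with the lid up, push it fully home against the back of the carrier, then swing the wire retaining bar over from behind until it lies fully down in front of the boxes. Only push with the fingertips: never lift the box, and leave the other two boxes and the label roll as they are.

Things in the scene. Friction and masses are not known exactly. Their poses are not given: they have to be found in the camera images.
- carrier: Stainless tray, fixed to the worktop. Origin on the worktop, in the middle between lanes; its +x points to its back, +y left, z up. 2.5 mm base from x=-68 to 62 mm, rear stop face at x=56 (44 high). Three lanes along x, centred at y=-86, 0, 86, 68 wide between 25 mm high wire guides whose pointed noses begin at x=-36. Yaw within 0.25 rad.
- box_center (a point): Centre of the sample box to be put away: white plastic, loose, about 0.14 kg (0.1 to 0.2), no handle. 69 wide (its x), 103 long (its y), 46 high (its z, from the bottom to the lid). Stands on its +y end, lid (+z) towards the robot, bottom towards the carrier, leaning 5 degrees that way; about 100 mm tall; pushed near the top of the lid it topples after 20 degrees more.
- bay_home (a point): The point in the free lane, 26 mm above the worktop, where the centre of the box lies when it is fully home, touching the rear stop. Its x and y axes are those of the carrier. When home the front of the box lies 50 mm in front of this point.
- bail (a joint): Retaining bar, U of 6 mm steel wire, 277 wide, hinged on both cheeks of the carrier at its x=40, z=45 mm. 0 = fully down in front of the boxes; grows as it is swung up and back; upright at 1.72 rad; 1.97 = leaning back against its stop, as found. Light (0.09 kg), no spring: past upright it falls down forward by itself. Comes down only if no box stands out more than about 12 mm.
- bar_middle (a point): Middle of the straight cross wire of the retaining bar, 103 mm from the hinge line, parallel to the carrier's y. Open it is about 147 mm above the worktop and 25 mm behind the hinge line; down it is 30 mm above the worktop, at the carrier's x=-62 mm.
- box_1: A second box of the same kind, already lying home in one of the lanes, loose. Leave it there.
- box_2: A third box of the same kind, already lying home in another lane, loose. Leave it there.
- labels: Roll of date labels standing at the right, 60 mm across, 30 high, loose. Leave it there.
There are look-alikes about, which are no part of the job. Leave any green or orange look-alike of the part that bears box_center alone.

How it is judged (in metres and radians):
On the way, in this order (a step that is already met when the one before it is completed fails the run):
1. the box lies on its bottom, lid up, with its far end in the free lane, not yet home (angle between box_center's own z axis and vertical below 0.15 rad and x of box_center in the frame of bay_home below -0.012 m and value of joint bail above 1 rad), for 0.1 s.
2. the box is home in the free lane (angle between box_center's own z axis and vertical below 0.08 rad and horizontal distance between box_center and bay_home below 0.009 m and value of joint bail above 1 rad), for 0.2 s.
At the end, for the whole second after the job is handed in: The box lies level and lid up in the free lane (within 0.08 rad), its centre within 9 mm of the home point and at most 7 mm short of the stop; the retaining bar is down (joint below 0.08 rad); the other two boxes within 12 mm of their start (value of joint bail below 0.08 rad and angle between box_center's own z axis and vertical below 0.08 rad and x of box_center in the frame of bay_home above -0.007 m and horizontal distance between box_center and bay_home below 0.009 m and height (world z) of box_center below 0.035 m and distance of each of box_1, box_2 from where it was at the start of the episode below 0.012 m); the robot touches nothing.
It fails at once if the sample box is lifted (centre over 75 mm up) (height (world z) of box_center above 0.075 m).
It fails at once if the sample box falls on its lid (angle between box_center's own z axis and vertical above 2.2 rad).
It fails at once if one of the other boxes is moved over 15 mm (distance of any of box_1, box_2 from where it was at the start of the episode above 0.015 m).
It fails at once if the label roll is moved over 30 mm (distance of labels from where it was at the start of the episode above 0.03 m).
It also fails if it takes over 53 s, if anything falls off the work surface, if the arm or the gripper's body presses on something with over 40 N, if the wrist force passes 120 N, or if a joint passes its speed limit or range.

## Working session

There is one attempt and no reset: what is moved stays moved. The work goes in short steps, Python scripts to look and compute and a tool call to move; the robot and the scene stay as the last step left them, time stands still between calls to the robot, and variables do not carry over. Pictures are saved under pics/ and viewed, and the job is handed in when it is done.

Besides the shell and the picture viewer there is one more tool, called after "Emit:" in YAML: its name, and indented under it one key for each argument. apply_moves: Moves the arm, as the interface text tells. Its arguments: {"type":"object","properties":{"linear":{"type":"array","items":{"type":"array","items":{"type":"number"}}},"turn":{"type":"array","items":{"type":"number"}},"fingers":{"type":"number"}},"required":["linear","turn"]}

```bash
mkdir -p pics; python3 - <<'E'
from workcell import arm
import cv2
s=arm.observe();print(s)
for n in("scene","top","wrist"):
    print(n,arm.get_calibration(n))
    cv2.imwrite(f"pics/{n}0.png",arm.get_image(n)[:,:,::-1])
E
```

```text
{'clock': 0.0, 'qpos': array([ 1.20550717,  0.41796628, -0.01030081,  1.61421477,  0.00473959,
        1.11070362, -0.05301024]), 'joint_velocities': array([-4.79659811e-04,  1.57598695e-03,  1.28927803e-03, -6.92447861e-04,
       -8.71365588e-05, -9.97231348e-04, -8.50131598e-05]), 'joint_torque': array([ 7.24166557e-05, -8.51250315e+01,  6.38590883e-01, -4.25966227e+01,
       -4.89433017e-02,  1.88534916e-02,  1.62361625e-04]), 'eef_pos': array([ 198.69674602, -592.15018507,  204.81305688]), 'ee_rot': array([[ 9.48032246e-01,  3.18173829e-01, -5.25131537e-04],
       [ 3.18174235e-01, -9.48031550e-01,  1.15585493e-03],
       [-1.30078477e-04, -1.26287107e-03, -9.99999194e-01]]), 'contact_force': array([-0.11050803, -0.58880681,  1.04330345]), 'torque': array([-0.0204279 , -0.00163326, -0.014077  ]), 'width': 94.35343340166007}
scene {'fx': 447.9377042901089, 'fy': 447.9377042901089, 'cx': 310.16491816961957, 'cy': 191.96360699825647, 'rvec': array([ 1.88928398, -1.05985304,  0.57336986]), 'tvec': array([-332.36137314,  234.80906946,  763.15425131])}
top {'fx': 405.09176469688595, 'fy': 405.09176469688595, 'cx': 322.38303804322754, 'cy': 194.3983686813705, 'rvec': array([ 2.18938705, -2.21730612,  0.10404347]), 'tvec': array([-101.20794542,  508.93814934,  935.5293401 ])}
wrist {'fx': 292.31899892462985, 'fy': 292.31899892462985, 'cx': 316.97993096487056, 'cy': 203.13238615922978, 'rvec': array([-2.38533565,  1.71385602,  0.21168376]), 'tvec': array([-623.89464161,  -26.10745311,  390.93362868])}
```

View pics/scene0.png

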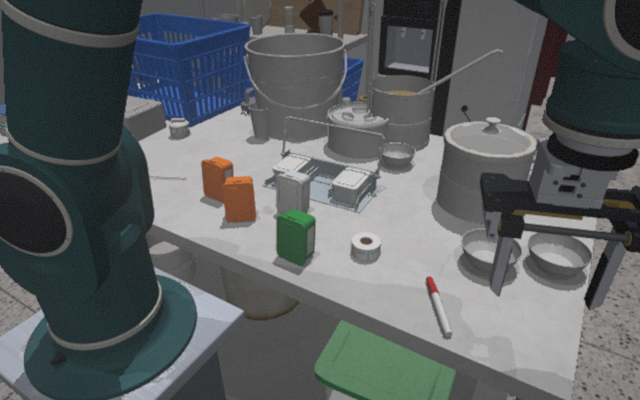

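View pics/top0.png

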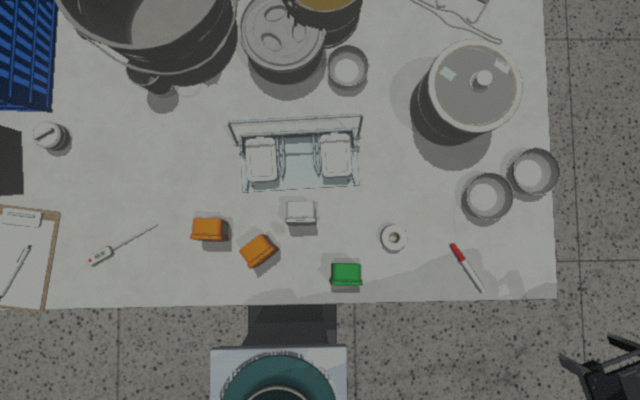

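View pics/wrist0.png

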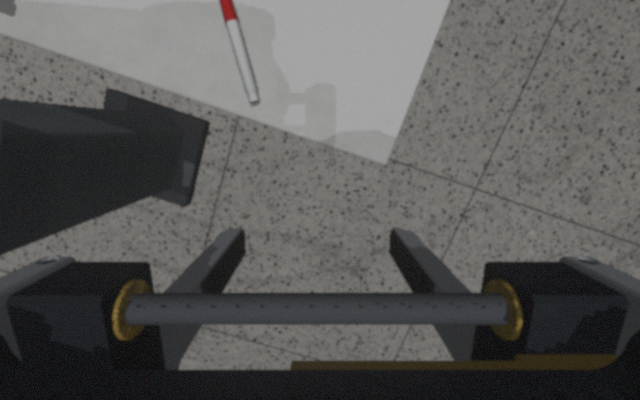

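The scene picture shows the white box standing at about (293,195) in front of the carrier. In the top view the box is at (300,212), the carrier spans roughly (245–360, 115–190), the middle lane is free, and the label roll is at (393,237). The orange and green boxes are decoys. Next I'll zoom in to measure.

```bash
cat > h.py <<'E'
import numpy as np,cv2
def cam(c):
    R=cv2.Rodrigues(c["rvec"])[0];t=np.array(c["tvec"]);K=np.array([[c["fx"],0,c["cx"]],[0,c["fy"],c["cy"]],[0,0,1]]);return R,t,K
def onz(c,uv,z):
    R,t,K=cam(c);o=-R.T@t;d=R.T@np.linalg.inv(K)@np.array([uv[0],uv[1],1]);return o+d*(z-o[2])/d[2]
def tri(c1,p1,c2,p2):
    P=[cam(c)[2]@np.c_[cam(c)[0],cam(c)[1]] for c in(c1,c2)]
    X=cv2.triangulatePoints(P[0],P[1],np.array(p1,float).reshape(2,1),np.array(p2,float).reshape(2,1));return (X[:3]/X[3]).ravel()
def proj(c,X):
    R,t,K=cam(c);p=K@(R@np.array(X,float)+t);return p[:2]/p[2]
E
python3 - <<'E'
import cv2
from h import *
from workcell import arm
a=cv2.imread("pics/top0.png");cv2.imwrite("pics/top0z.png",cv2.resize(a[105:235,220:380],None,fx=4.6,fy=4.6,interpolation=cv2.INTER_CUBIC))
a=cv2.imread("pics/scene0.png");cv2.imwrite("pics/scene0z.png",cv2.resize(a[110:225,250:400],None,fx=5,fy=5,interpolation=cv2.INTER_CUBIC))
for n in("scene","top"):
    R,t,K=cam(arm.get_calibration(n));print(n,-R.T@t)
E
```

```text
scene [-268.52191049 -575.41032558  587.19905785]
top [446.80863442 -78.32838356 968.8668344 ]
```

View pics/top0z.png

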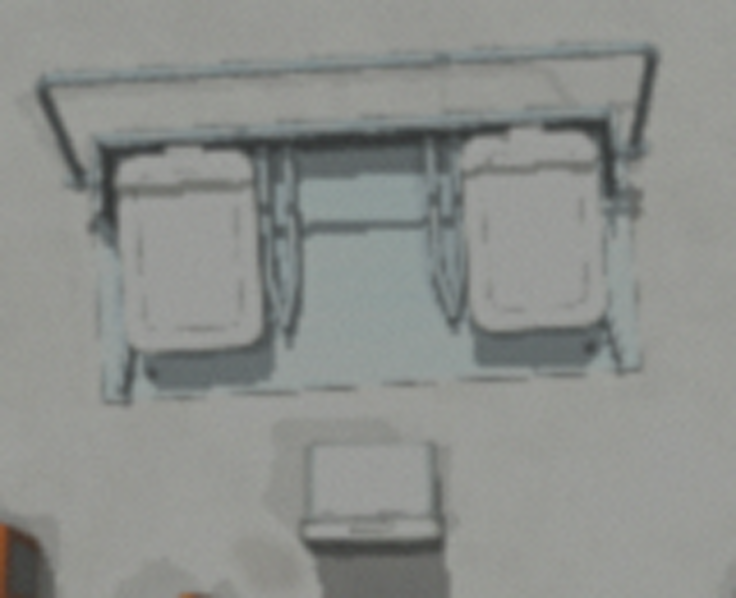

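View pics/scene0z.png

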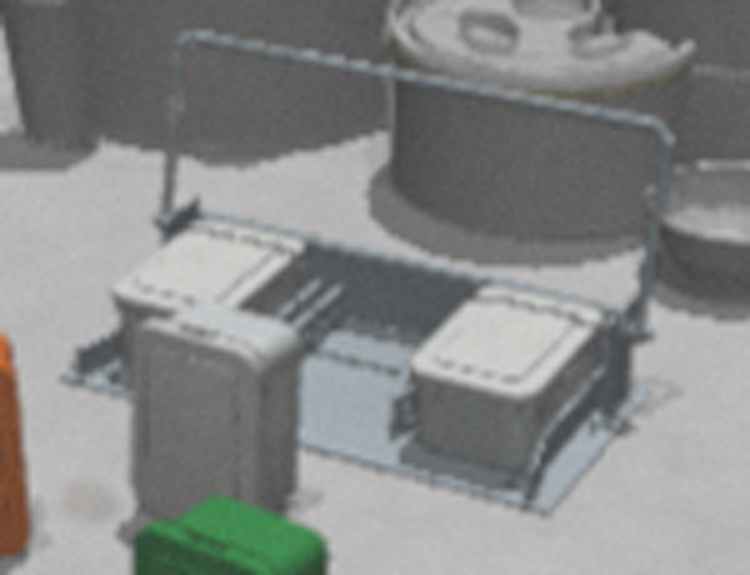

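```bash
python3 - <<'E'
from h import *
from workcell import arm
T=arm.get_calibration("top");S=arm.get_calibration("scene")
z=lambda x,y:(220+(x+.5)/4.6-.5,105+(y+.5)/4.6-.5)
s=lambda x,y:(250+(x+.5)/5-.5,110+(y+.5)/5-.5)
def f(n,p,h):print(n,onz(T,z(*p),h).round(1))
f("baseFL",(105,402),2.5);f("baseFR",(640,368),2.5)
f("barL",(42,78),147);f("barR",(655,48),147)
f("stopL",(100,137),44);f("stopR",(612,110),44)
f("noseL",(290,340),15);f("noseR",(455,327),15)
for h in(95,100):
  f("boxfarL",(310,443),h);f("boxfarR",(435,443),h);f("lidL",(303,525),h);f("lidR",(442,522),h);f("lidnL",(310,540),h);f("lidnR",(440,540),h)
f("box1L front",(130,350),48);f("box1R",(262,345),48);f("b2",(475,330),48);f("b2r",(607,325),48)
print("tri barR",tri(T,z(655,48),S,s(668,127)),"barL",tri(T,z(42,78),S,s(185,38)))
print("tri baseFR",tri(T,z(640,368),S,s(545,512)),"lidL",tri(T,z(303,525),S,s(137,325)),"lidR",tri(T,z(442,522),S,s(255,360)))
E
```

```text
baseFL [516.5  82.    2.5]
baseFR [ 531.1 -195.8    2.5]
barL [650.7  85.7 147. ]
barR [ 662.7 -187.8  147. ]
stopL [646.2  77.5  44. ]
stopR [ 658.1 -179.1   44. ]
noseL [546.4 -14.5  15. ]
noseR [552.3 -99.2  15. ]
boxfarL [489.5 -28.8  95. ]
boxfarR [488.8 -87.3  95. ]
lidL [451.2 -25.2  95. ]
lidR [451.7 -90.2  95. ]
lidnL [444.2 -28.4  95. ]
lidnR [443.3 -89.1  95. ]
boxfarL [489.3 -29.1 100. ]
boxfarR [488.6 -87.3 100. ]
lidL [451.2 -25.5 100. ]
lidR [451.7 -90.1 100. ]
lidnL [444.2 -28.7 100. ]
lidnR [443.4 -89.1 100. ]
box1L front [538.9  62.2  48. ]
box1R [540.6  -2.8  48. ]
b2 [ 547.  -108.4   48. ]
b2r [ 548.8 -174.2   48. ]
tri barR [ 662.95512214 -187.8794135   145.77137786] barL [651.63909678  86.94100815 142.4098053 ]
tri baseFR [ 530.69267872 -195.05456156    1.82453948] lidL [450.31666252 -23.89108779  93.45178889] lidR [450.70197461 -88.65730894  93.29944309]
```

```bash
cat >> h.py <<'E'
def to(s,p,yaw=0.047):
    R=s["ee_rot"];d=R.T@(np.array(p,float)-s["eef_pos"])
    y=np.arctan2(R[1,0],R[0,0]);print("from",s["eef_pos"].round(1),"yaw",round(y,3),"linear m",(d/1000).round(4),"turn",round(y-yaw,3),"t",round(s["clock"],2),"F",s["contact_force"].round(1))
E
python3 - <<'E'
from h import *
from workcell import arm
to(arm.observe(),(390,-58,220))
E
```

```text
from [ 198.8 -592.3  205. ] yaw 0.324 linear m [ 0.3513 -0.4457 -0.0146] turn 0.277 t 0.15 F [ 0.2 -0.1 -0.3]
```

Emit:
apply_moves:
  linear:
    - [0.351, -0.446, -0.015]
    - [0.351, -0.446, -0.015]
    - [0.351, -0.446, -0.015]
    - [0.351, -0.446, -0.015]
    - [0.351, -0.446, -0.015]
    - [0.351, -0.446, -0.015]
    - [0.351, -0.446, -0.015]
    - [0.351, -0.446, -0.015]
    - [0.351, -0.446, -0.015]
    - [0.351, -0.446, -0.015]
    - [0.351, -0.446, -0.015]
    - [0.351, -0.446, -0.015]
  turn: [0.277, 0.277, 0.277, 0.277, 0.277, 0.277, 0.277, 0.277, 0.277, 0.277, 0.277, 0.277]
  fingers: 0.03

```text
clock: 1.15
eef_pos: [366.9, -119.8, 218.9]
ee_rot: [[0.999, 0.047, 0.0], [0.047, -0.999, -0.0], [0.0, 0.0, -1.0]]
contact_force: [0.5, -0.4, 0.2]
width: 29.8
```

```bash
python3 - <<'E'
from h import *
from workcell import arm
to(arm.observe(),(385,-58,220))
print(arm.get_calibration("wrist"))
cv2.imwrite("pics/w1.png",arm.get_image("wrist")[:,:,::-1])
E
```

```text
from [ 366.9 -119.8  218.9] yaw 0.047 linear m [ 0.0209 -0.0609 -0.0012] turn -0.0 t 1.15 F [ 0.5 -0.4  0.2]
{'fx': 292.31899892462985, 'fy': 292.31899892462985, 'cx': 316.97993096487056, 'cy': 203.13238615922978, 'rvec': array([-2.13843065,  2.03948408,  0.24930656]), 'tvec': array([-136.70637221,  321.3803269 ,  490.60972444])}
```

View pics/w1.png

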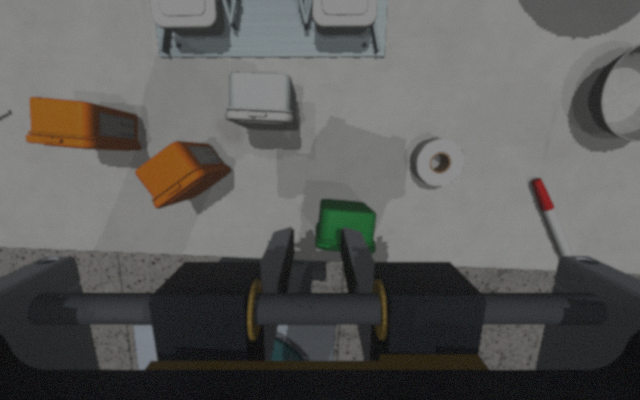

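The box sits at (262,97) in the wrist view, with the carrier at the top edge. I'll move in behind the box.

Emit:
apply_moves:
  linear:
    - [0.038, -0.061, 0.069]
    - [0.038, -0.061, 0.069]
    - [0.038, -0.061, 0.069]
    - [0.038, -0.061, 0.069]
    - [0.038, -0.061, 0.069]
  turn: [0, 0, 0, 0, 0]

```text
clock: 1.62
eef_pos: [401.7, -58.9, 149.4]
ee_rot: [[0.999, 0.048, -0.002], [0.048, -0.999, 0.001], [-0.002, -0.001, -1.0]]
contact_force: [0.3, -0.8, 0.8]
width: 30.0
```

```bash
python3 - <<'E'
from h import *
from workcell import arm
to(arm.observe(),(420,-58,88))
c=arm.get_calibration("wrist");print(c)
cv2.imwrite("pics/w2.png",arm.get_image("wrist")[:,:,::-1])
a=cv2.imread("pics/w2.png");cv2.imwrite("pics/w2z.png",cv2.resize(a[0:200,180:460],None,fx=2.8,fy=2.8,interpolation=cv2.INTER_CUBIC))
E
```

```text
from [401.7 -58.9 149.4] yaw 0.048 linear m [0.0184 0.     0.0614] turn 0.001 t 1.62 F [ 0.3 -0.8  0.8]
{'fx': 292.31899892462985, 'fy': 292.31899892462985, 'cx': 316.97993096487056, 'cy': 203.13238615922978, 'rvec': array([-2.13945824,  2.03724559,  0.25223855]), 'tvec': array([-77.90094162, 374.0013562 , 432.93744873])}
```

View pics/w2z.png

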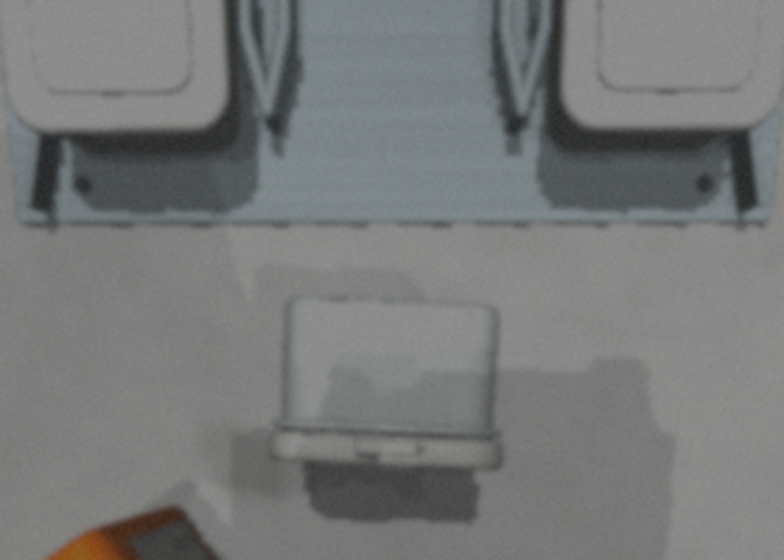

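```bash
python3 - <<'E'
from h import *
import numpy as np
c=dict(fx=292.319,fy=292.319,cx=316.98,cy=203.132,rvec=np.array([-2.13945824,2.03724559,0.25223855]),tvec=np.array([-77.90094162,374.0013562,432.93744873]))
z=lambda x,y:(180+(x+.5)/2.8-.5,(y+.5)/2.8-.5)
def f(n,p,h):print(n,onz(c,z(*p),h).round(1))
f("baseFL",(20,222),2.5);f("baseFR",(768,218),2.5)
for h in(10,25):f("noseL",(270,115),h);f("noseR",(520,115),h)
f("farL",(286,300),100);f("farR",(498,307),100)
f("lidL",(272,440),93);f("lidR",(502,445),93);f("lidnL",(275,458),92);f("lidnR",(500,467),92)
f("b1",(225,100),43);f("b2",(565,100),43)
E
```

```text
baseFL [516.   82.9   2.5]
baseFR [ 530.9 -194.6    2.5]
noseL [554.6 -10.5  10. ]
noseR [558.9 -98.6  10. ]
noseL [550.7 -12.6  25. ]
noseR [554.8 -96.6  25. ]
farL [486.6 -28.1 100. ]
farR [487.6 -84.7 100. ]
lidL [448.8 -24.   93. ]
lidR [450.6 -89.8  93. ]
lidnL [443.6 -24.8  92. ]
lidnR [444.1 -89.9  92. ]
b1 [549.6  -0.9  43. ]
b2 [ 554.8 -107.9   43. ]
```

Box and carrier are lined up to within about 2 mm, so I'll move in behind the top of the lid.

Emit:
apply_moves:
  linear:
    - [0.013, 0, 0.03]
    - [0.026, 0, 0.061]
    - [0.026, 0, 0.061]
  turn: [0, 0, 0]

```text
clock: 1.92
eef_pos: [427.4, -58.7, 85.4]
ee_rot: [[0.999, 0.045, -0.004], [0.045, -0.999, 0.001], [-0.004, -0.001, -1.0]]
contact_force: [-2.5, 0.9, -1.0]
width: 30.2
```

Emit:
apply_moves:
  linear:
    - [0.004, 0, 0]
    - [0.008, 0, 0]
    - [0.012, 0, 0]
    - [0.016, 0, 0]
    - [0.02, 0, 0]
    - [0.024, 0, 0]
    - [0.028, 0, 0]
  turn: [0, 0, 0, 0, 0, 0, 0]

```text
clock: 2.5
eef_pos: [456.5, -56.6, 89.1]
ee_rot: [[0.999, 0.047, 0.001], [0.047, -0.999, -0.0], [0.001, 0.0, -1.0]]
contact_force: [-0.3, 0.9, 0.4]
width: 29.9
```

```bash
python3 - <<'E'
from h import *
from workcell import arm
to(arm.observe(),(420,-58,88))
a=arm.get_image("scene")[:,:,::-1]
cv2.imwrite("pics/s3.png",cv2.resize(a[100:260,200:420],None,fx=3.5,fy=3.5,interpolation=cv2.INTER_CUBIC))
E
```

```text
from [456.5 -56.6  89.1] yaw 0.047 linear m [-0.0365 -0.0003  0.0011] turn -0.0 t 2.5 F [-0.3  0.9  0.4]
```

View pics/s3.png

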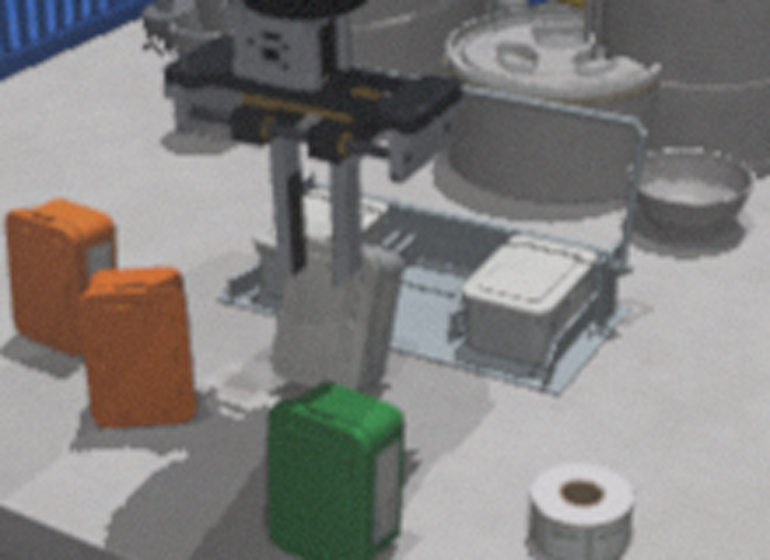

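The box tips without sliding (the lid is visible behind the fingers at about (340,330), leaning forward). I'll keep pushing.

Emit:
apply_moves:
  linear:
    - [0.004, 0, 0]
    - [0.008, 0, 0]
    - [0.012, 0, 0]
    - [0.016, 0, 0]
    - [0.02, 0, 0]
    - [0.024, 0, 0]
    - [0.024, 0, 0]
    - [0.024, 0, 0]
    - [0.024, 0, 0]
    - [0.024, 0, 0]
    - [0.024, 0, 0]
    - [0.024, 0, 0]
  turn: [0, 0, 0, 0, 0, 0, 0, 0, 0, 0, 0, 0]

```text
clock: 3.55
eef_pos: [479.9, -55.5, 88.7]
ee_rot: [[0.999, 0.047, -0.0], [0.047, -0.999, 0.0], [-0.0, -0.0, -1.0]]
contact_force: [0.1, -0.3, 0.5]
width: 29.9
```

```bash
python3 - <<'E'
from h import *
from workcell import arm
s=arm.observe();to(s,(420,-58,88));print(arm.get_calibration("wrist"))
a=arm.get_image("scene")[:,:,::-1];b=arm.get_image("wrist")[:,:,::-1]
cv2.imwrite("pics/s4.png",cv2.resize(a[100:260,200:420],None,fx=3.5,fy=3.5,interpolation=cv2.INTER_CUBIC))
cv2.imwrite("pics/w4.png",b)
E
```

```text
from [479.9 -55.5  88.7] yaw 0.047 linear m [-0.0599 -0.0003  0.0007] turn -0.0 t 3.55 F [ 0.1 -0.3  0.5]
{'fx': 292.31899892462985, 'fy': 292.31899892462985, 'cx': 316.97993096487056, 'cy': 203.13238615922978, 'rvec': array([-2.13864544,  2.03933797,  0.25014457]), 'tvec': array([-77.76211558, 465.07293267, 392.36110853])}
```

View pics/s4.png

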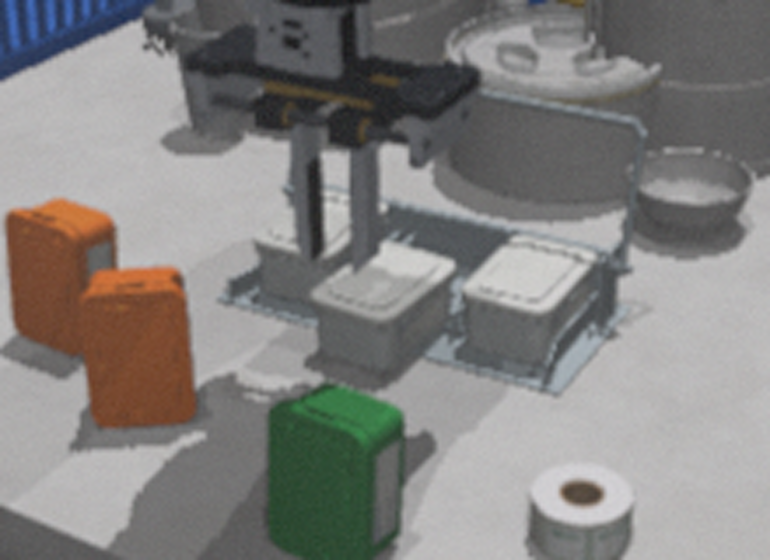

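View pics/w4.png

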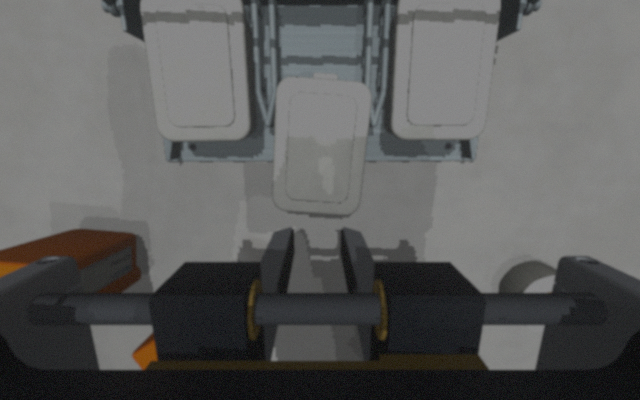

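The box lies lid-up with its far end between the noses. In the wrist view its lid spans (275–367, 80–215), turned slightly.

```bash
python3 - <<'E'
from h import *
import numpy as np
c=dict(fx=292.319,fy=292.319,cx=316.98,cy=203.132,rvec=np.array([-2.13864544,  2.03933797,  0.25014457]),tvec=np.array([-77.76211558, 465.07293267, 392.36110853]))
for n,p in dict(farL=(280,82),farR=(366,85),nearL=(275,210),nearR=(358,214),midL=(274,150),midR=(366,150),farM=(322,80),nearM=(317,215),noseL=(267,128),noseR=(376,130)).items():
    print(n,onz(c,p,25 if 'nose' in n else 46).round(1))
from workcell import arm
to(arm.observe(),(458,-56,88));to(arm.observe(),(458,-56,25))
E
```

```text
farL [581.2 -23.9  46. ]
farR [582.1 -85.2  46. ]
nearL [486.7 -21.6  46. ]
nearR [486.5 -87.3  46. ]
midL [533.3 -20.2  46. ]
midR [536.6 -89.2  46. ]
farM [584.  -53.7  46. ]
nearM [484.1 -54.9  46. ]
noseL [549.1 -11.4  25. ]
noseR [551.7 -99.4  25. ]
from [479.9 -55.4  88.7] yaw 0.047 linear m [-0.0219 -0.0005  0.0007] turn -0.0 t 3.65 F [ 0.2 -0.7  0.8]
from [479.9 -55.4  88.7] yaw 0.047 linear m [-0.0219 -0.0005  0.0637] turn -0.0 t 3.65 F [ 0.2 -0.7  0.8]
```

Emit:
apply_moves:
  linear:
    - [-0.024, 0.001, 0]
    - [-0.024, 0.001, 0]
    - [-0.024, 0.001, 0.03]
    - [-0.024, 0.001, 0.063]
    - [-0.024, 0.001, 0.063]
    - [-0.024, 0.001, 0.063]
  turn: [0, 0, 0, 0, 0, 0]

```text
clock: 4.15
eef_pos: [455.1, -57.1, 25.2]
ee_rot: [[0.999, 0.047, -0.003], [0.047, -0.999, 0.001], [-0.003, -0.001, -1.0]]
contact_force: [0.7, -0.1, 0.7]
width: 30.1
```

Emit:
apply_moves:
  linear:
    - [0.006, 0, 0]
    - [0.012, 0, 0]
    - [0.018, 0, 0]
    - [0.024, 0, 0]
    - [0.03, 0, 0]
    - [0.036, 0, 0]
    - [0.042, 0, 0]
    - [0.048, 0, 0]
    - [0.053, 0, 0]
    - [0.056, 0, 0]
    - [0.056, 0, 0]
  turn: [0, 0, 0, 0, 0, 0, 0, 0, 0, 0, 0]

```text
clock: 5.07
eef_pos: [512.6, -54.7, 25.6]
ee_rot: [[0.999, 0.047, 0.0], [0.047, -0.999, 0.0], [0.0, -0.0, -1.0]]
contact_force: [0.2, 0.6, -0.5]
width: 30.1
```

```bash
python3 - <<'E'
from h import *
from workcell import arm
s=arm.observe();to(s,(538,-56,25))
a=arm.get_image("scene")[:,:,::-1];b=arm.get_image("wrist")[:,:,::-1]
cv2.imwrite("pics/s5.png",cv2.resize(a[100:260,200:420],None,fx=3.5,fy=3.5,interpolation=cv2.INTER_CUBIC))
cv2.imwrite("pics/w5.png",b)
E
```

```text
from [512.6 -54.7  25.6] yaw 0.047 linear m [0.0253 0.0025 0.0006] turn -0.0 t 5.07 F [ 0.2  0.6 -0.5]
```

View pics/s5.png

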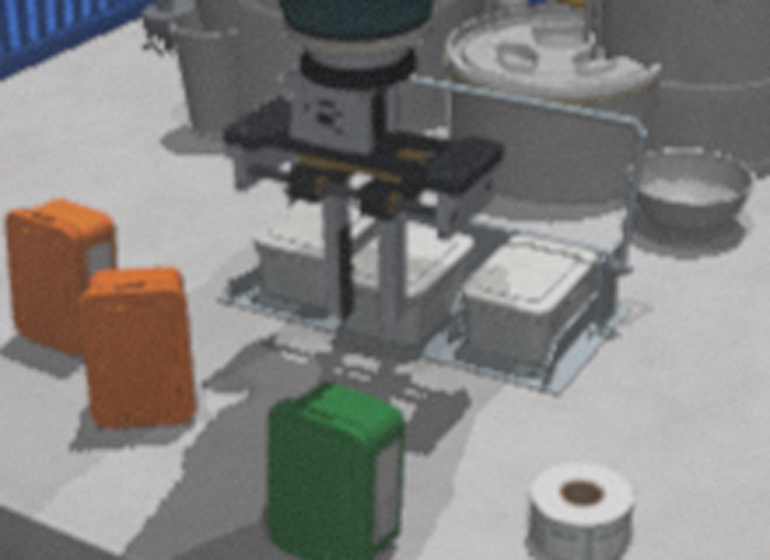

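View pics/w5.png

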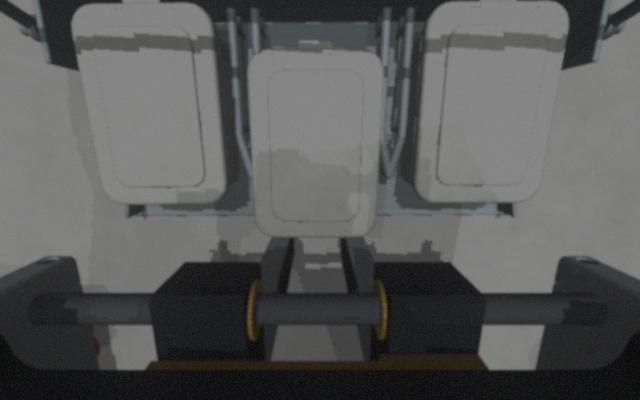

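The box is tracking straight between the guides (lid at (250–385, 50–237)). I'll push it home.

Emit:
apply_moves:
  linear:
    - [0.004, 0, 0]
    - [0.008, 0, 0]
    - [0.012, 0, 0]
    - [0.016, 0, 0]
    - [0.019, 0, 0]
    - [0.021, 0, 0]
    - [0.023, 0, 0]
    - [0.023, 0, 0]
  turn: [0, 0, 0, 0, 0, 0, 0, 0]

```text
clock: 5.83
eef_pos: [534.6, -53.9, 25.5]
ee_rot: [[0.999, 0.047, -0.001], [0.047, -0.999, -0.0], [-0.001, -0.0, -1.0]]
contact_force: [-2.4, 0.0, 0.6]
width: 29.9
```

Emit:
apply_moves:
  linear:
    - [0.001, 0, 0]
    - [0.002, 0, 0]
    - [0.002, 0, 0]
  turn: [0, 0, 0]

```text
clock: 6.08
eef_pos: [534.8, -53.9, 25.3]
ee_rot: [[0.999, 0.047, -0.005], [0.047, -0.999, -0.0], [-0.005, 0.0, -1.0]]
contact_force: [-15.8, -1.2, 11.5]
width: 29.7
```

```bash
python3 - <<'E'
from h import *
from workcell import arm
s=arm.observe();to(s,(538,-56,25))
b=arm.get_image("wrist")[:,:,::-1]
cv2.imwrite("pics/w6.png",b)
E
```

```text
from [534.8 -53.9  25.3] yaw 0.047 linear m [0.0031 0.0023 0.0002] turn -0.0 t 6.08 F [-15.8  -1.2  11.5]
```

View pics/w6.png

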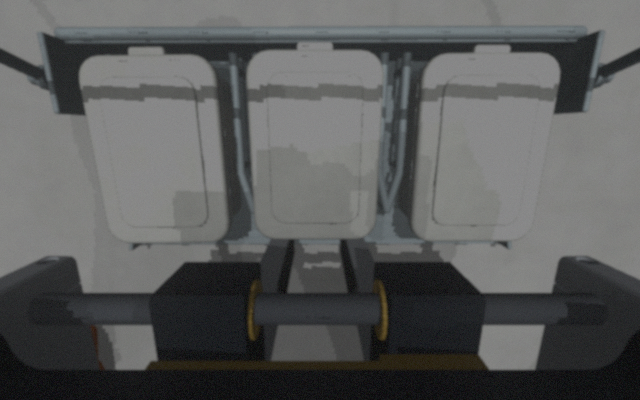

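Contact force is 16 N at the stop, and all three lids are in line (rear edges at rows 50–55, fronts at 238–241), so the box is home. Next I'll check clearances behind the bar.

Emit:
apply_moves:
  linear:
    - [-0.01, 0, 0]
    - [-0.025, 0, 0]
    - [-0.025, 0, -0.04]
    - [-0.025, 0, -0.08]
    - [-0.025, 0, -0.12]
    - [-0.025, 0, -0.165]
    - [-0.025, 0, -0.165]
    - [-0.025, 0, -0.165]
  turn: [0, 0, 0, 0, 0, 0, 0, 0]
  fingers: 0.03

```text
clock: 6.8
eef_pos: [513.2, -55.2, 193.2]
ee_rot: [[0.999, 0.046, 0.005], [0.046, -0.999, -0.001], [0.005, 0.002, -1.0]]
contact_force: [0.4, -0.4, -1.4]
width: 30.1
```

```bash
python3 - <<'E'
from h import *
from workcell import arm
T=arm.get_calibration("top");S=arm.get_calibration("scene")
for h in(0,80,120,200):print(h,"lid pot near",onz(T,(283,75),h).round(0),"ladlepot",onz(T,(322,28),h).round(0))
t=tri(T,(283,30),S,(357,112));print("potlid knobs approx",t)
print("ladle pot rim near",tri(T,(322,14),S,(400,95)))
s=arm.observe();to(s,(692,-49,190))
a=arm.get_image("scene")[:,:,::-1];cv2.imwrite("pics/s7.png",a)
b=arm.get_image("wrist")[:,:,::-1]
cv2.imwrite("pics/w7.png",b);print(arm.get_calibration("wrist"))
E
```

```text
0 lid pot near [801. -16.   0.] ladlepot [ 919. -113.    0.]
80 lid pot near [772. -21.  80.] ladlepot [ 880. -110.   80.]
120 lid pot near [757. -24. 120.] ladlepot [ 861. -109.  120.]
200 lid pot near [728. -29. 200.] ladlepot [ 822. -106.  200.]
potlid knobs approx [860.58981191 -21.05817949 107.63381561]
ladle pot rim near [ 877.01688181 -124.5647205   167.56260897]
from [513.2 -55.2 193.2] yaw 0.046 linear m [0.1789 0.0021 0.0041] turn -0.001 t 6.8 F [ 0.4 -0.4 -1.4]
{'fx': 292.31899892462985, 'fy': 292.31899892462985, 'cx': 316.97993096487056, 'cy': 203.13238615922978, 'rvec': array([-2.1383121 ,  2.03938113,  0.25012099]), 'tvec': array([-78.80539032, 471.34006432, 498.47223339])}
```

View pics/s7.png

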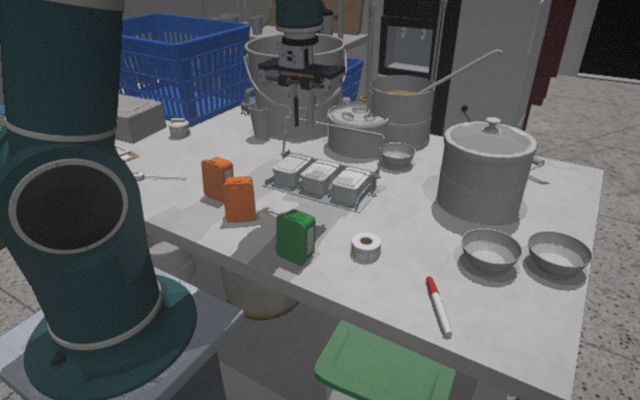

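View pics/w7.png

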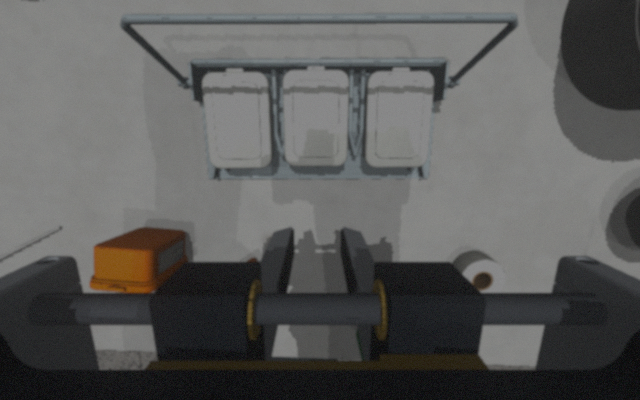

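The bar's cross wire runs (126,20)–(514,20) in the wrist view. The covered pot behind it is about 110 mm tall with its near edge at x≈760, so there's room. I'll cross over above the bar and come down behind it.

Emit:
apply_moves:
  linear:
    - [0.04, 0.002, 0]
    - [0.08, 0.002, 0]
    - [0.12, 0.002, 0]
    - [0.16, 0.002, 0]
    - [0.183, 0.002, 0]
    - [0.183, 0.002, 0]
    - [0.183, 0.002, 0]
    - [0.183, 0.002, 0]
  turn: [0, 0, 0, 0, 0, 0, 0, 0]

```text
clock: 7.57
eef_pos: [693.8, -48.2, 188.9]
ee_rot: [[0.999, 0.047, -0.003], [0.047, -0.999, 0.0], [-0.003, -0.0, -1.0]]
contact_force: [-0.9, 0.8, 0.0]
width: 30.2
```

```bash
python3 - <<'E'
from h import *
from workcell import arm
s=arm.observe();to(s,(694,-49,128))
a=arm.get_image("scene")[:,:,::-1];cv2.imwrite("pics/s8.png",cv2.resize(a[20:220,220:460],None,fx=3,fy=3))
a=arm.get_image("top")[:,:,::-1];cv2.imwrite("pics/t8.png",cv2.resize(a[0:240,180:440],None,fx=2.5,fy=2.5))
E
```

```text
from [693.8 -48.2 188.9] yaw 0.047 linear m [0.0003 0.0008 0.0609] turn 0.0 t 7.57 F [-0.9  0.8  0. ]
```

View pics/s8.png

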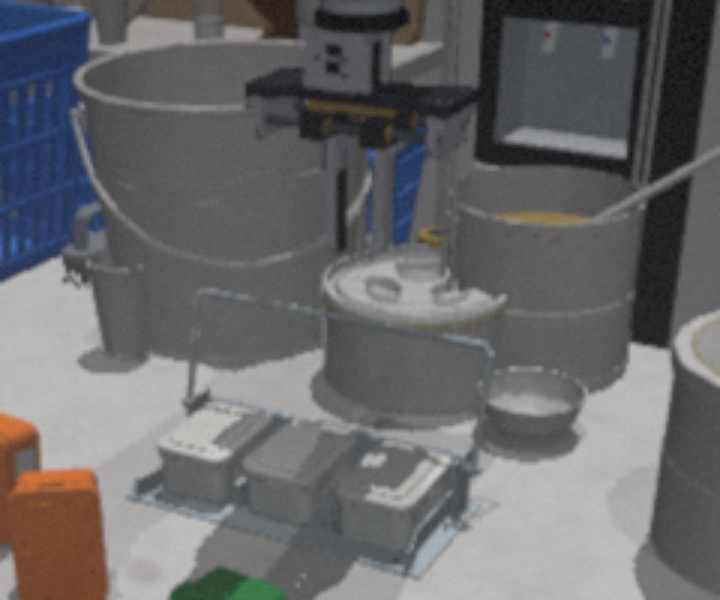

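View pics/t8.png

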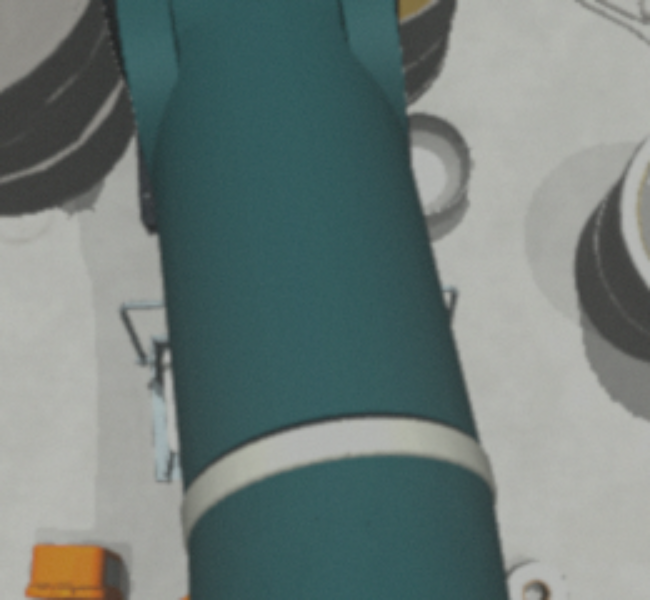

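The fingers are above and behind the bar (tips at (340,250) and (382,245) in the zoomed scene). I'll lower them behind the wire and then push gently forward.

Emit:
apply_moves:
  linear:
    - [0, 0, 0.02]
    - [0, 0, 0.04]
    - [0, 0, 0.058]
    - [0, 0, 0.058]
    - [0, 0, 0.058]
  turn: [0, 0, 0, 0, 0]

```text
clock: 8.08
eef_pos: [694.1, -48.6, 132.7]
ee_rot: [[0.999, 0.047, -0.001], [0.047, -0.999, -0.0], [-0.001, -0.0, -1.0]]
contact_force: [0.0, 0.8, 1.4]
width: 29.8
```

Emit:
apply_moves:
  linear:
    - [-0.007, 0, 0]
    - [-0.014, 0, 0]
    - [-0.021, 0, 0]
    - [-0.027, 0, 0]
    - [-0.032, 0, 0]
    - [-0.037, 0, 0]
    - [-0.042, 0, 0]
    - [-0.046, 0, 0]
    - [-0.05, 0, 0]
    - [-0.05, 0, 0]
  turn: [0, 0, 0, 0, 0, 0, 0, 0, 0, 0]

```text
clock: 8.92
eef_pos: [644.3, -50.8, 132.7]
ee_rot: [[0.999, 0.047, -0.0], [0.047, -0.999, -0.0], [-0.0, 0.0, -1.0]]
contact_force: [-0.7, 0.5, -0.3]
width: 29.8
```

```bash
python3 - <<'E'
from h import *
from workcell import arm
s=arm.observe();to(s,(620,-49,128))
a=arm.get_image("scene")[:,:,::-1];cv2.imwrite("pics/s9.png",cv2.resize(a[20:220,220:460],None,fx=3,fy=3))
E
```

```text
from [644.3 -50.8 132.7] yaw 0.047 linear m [-0.0242 -0.0029  0.0047] turn -0.0 t 8.92 F [-0.7  0.5 -0.3]
```

View pics/s9.png

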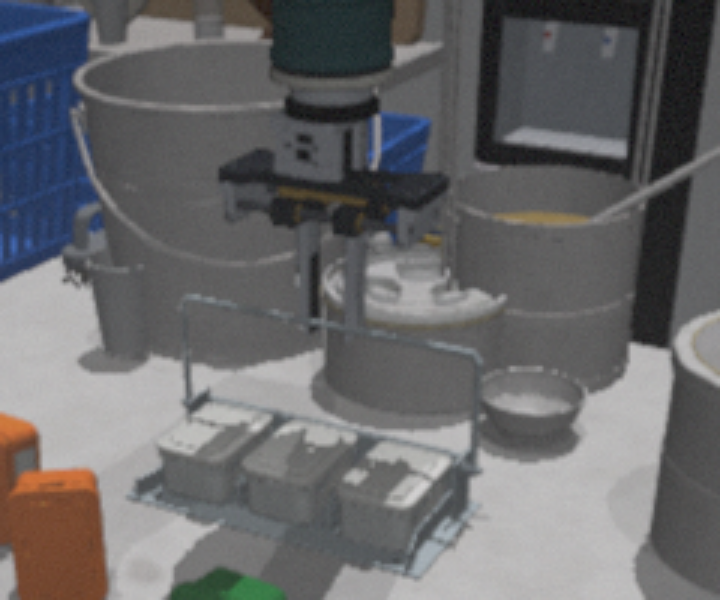

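The bar is being carried forward and is nearly upright (cross wire now (185,298)–(480,355), in front of the fingers). I'll continue past upright.

Emit:
apply_moves:
  linear:
    - [-0.004, 0, 0]
    - [-0.008, 0, 0]
    - [-0.012, 0, 0]
    - [-0.016, 0, 0]
    - [-0.02, 0, 0]
    - [-0.024, 0, 0]
    - [-0.024, 0, 0]
    - [-0.024, 0, 0]
    - [-0.024, 0, 0]
    - [-0.024, 0, 0]
  turn: [0, 0, 0, 0, 0, 0, 0, 0, 0, 0]

```text
clock: 9.8
eef_pos: [621.1, -51.8, 132.7]
ee_rot: [[0.999, 0.047, 0.0], [0.047, -0.999, 0.0], [0.0, -0.0, -1.0]]
contact_force: [0.0, -0.1, 0.5]
width: 30.4
```

```bash
python3 - <<'E'
from h import *
from workcell import arm
s=arm.observe();to(s,(530,-56,90))
a=arm.get_image("scene")[:,:,::-1];cv2.imwrite("pics/s10.png",cv2.resize(a[20:220,220:460],None,fx=3,fy=3))
E
```

```text
from [621.1 -51.8 132.7] yaw 0.047 linear m [-0.0912 -0.0001  0.0426] turn -0.0 t 9.8 F [ 0.  -0.1  0.5]
```

View pics/s10.png

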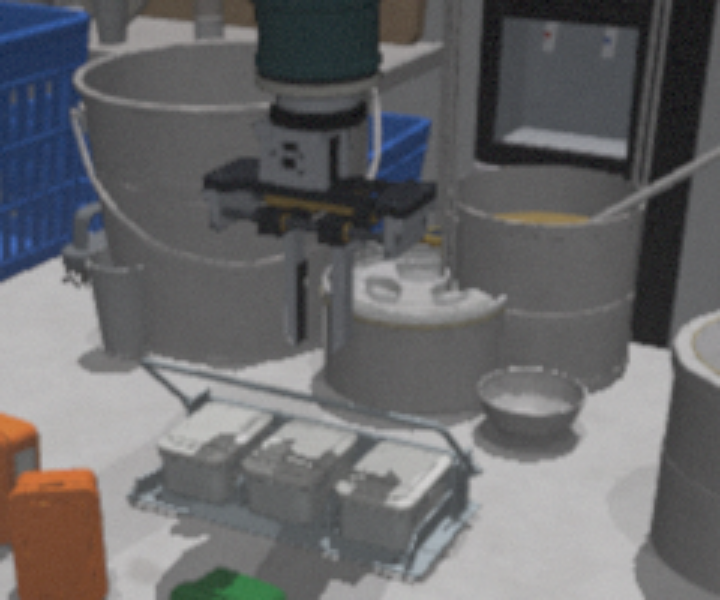

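The bar is mid-fall. I'll retreat upward, let it settle, then look.

Emit:
apply_moves:
  linear:
    - [0, 0, -0.03]
    - [0, 0, -0.06]
    - [-0.04, 0, -0.06]
    - [-0.08, 0, -0.06]
    - [-0.12, 0, -0.06]
    - [-0.15, 0, -0.06]
    - [-0.15, 0, -0.06]
    - [-0.15, 0, -0.06]
    - [-0.15, 0, -0.06]
  turn: [0, 0, 0, 0, 0, 0, 0, 0, 0]

```text
clock: 10.6
eef_pos: [472.0, -58.9, 193.1]
ee_rot: [[0.999, 0.047, 0.001], [0.047, -0.999, -0.0], [0.001, 0.0, -1.0]]
contact_force: [0.8, -0.1, 0.2]
width: 30.1
```

```bash
python3 - <<'E'
from h import *
from workcell import arm
s=arm.observe();to(s,(530,-56,90));print(arm.get_calibration("wrist"))
a=arm.get_image("scene")[:,:,::-1];cv2.imwrite("pics/s11.png",cv2.resize(a[120:220,260:400],None,fx=5,fy=5,interpolation=cv2.INTER_CUBIC))
a=arm.get_image("wrist")[:,:,::-1];cv2.imwrite("pics/w11.png",a)
E
```

```text
from [472.  -58.9 193.1] yaw 0.047 linear m [ 0.058  -0.0002  0.1031] turn -0.0 t 10.6 F [ 0.8 -0.1  0.2]
{'fx': 292.31899892462985, 'fy': 292.31899892462985, 'cx': 316.97993096487056, 'cy': 203.13238615922978, 'rvec': array([-2.13915166,  2.03995023,  0.24894942]), 'tvec': array([-80.79109752, 432.35976033, 491.24928142])}
```

View pics/s11.png

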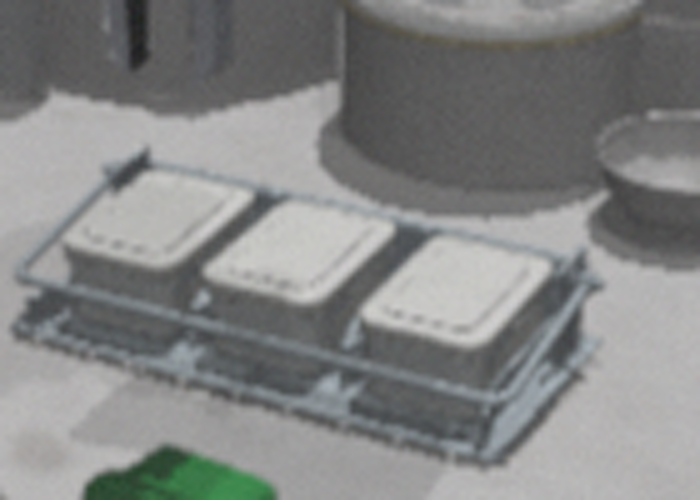

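View pics/w11.png

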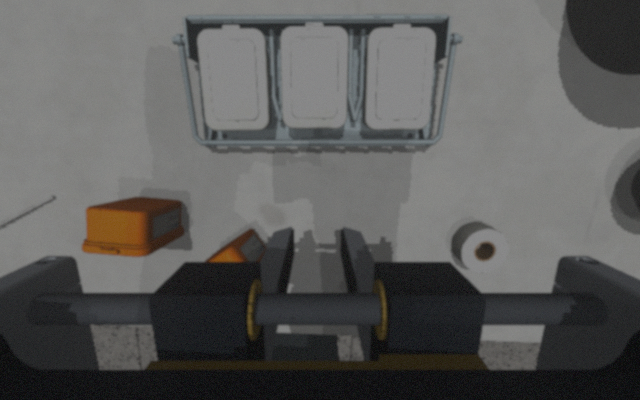

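The bar lies in front of the boxes: its wire runs from (200,143) to (437,143) in the wrist view and (20,277) to (492,398) in the scene zoom. Next I'll check its height and the box position.

```bash
python3 - <<'E'
from h import *
from workcell import arm
W=arm.get_calibration("wrist");S=arm.get_calibration("scene")
s=lambda x,y:(260+(x+.5)/5-.5,120+(y+.5)/5-.5)
for n,w,q in(("L",(197,142),(20,277)),("R",(440,142),(492,398)),("M",(318,143),(247,336))):print("bar",n,tri(W,w,S,s(*q)).round(1), onz(W,w,30).round(1))
o=np.array([591.6,-53.2]);X=np.array([np.cos(.05),np.sin(.05)]);
for z in(22,30,40,50):
  x=np.hypot(103,0)
  import math
  h=math.asin((45-z)/103);p=o+X*(40-103*math.cos(h));print(z,"expected wrist px",proj(W,[*p,z]).round(1),"scene zoom",((proj(S,[*p,z])-[259.5,119.5])*5-.5).round(1))
for n,a,b in(("box1",(234,25),(236,130)),("box",(315,23),(315,131)),("box2",(402,25),(398,131))):print(n,onz(W,a,46).round(1),onz(W,b,46).round(1))
print("box px L/R",onz(W,(279,75),46),onz(W,(350,75),46))
E
```

```text
bar L [523.5  79.4  29.6] [521.9  82.2  30. ]
bar R [ 533.6 -191.6   35.1] [ 535.2 -196.4   30. ]
bar M [528.2 -57.8  31.4] [527.4 -56.6  30. ]
22 expected wrist px [317.8 139.3] scene zoom [246.8 348.9]
30 expected wrist px [317.8 140.9] scene zoom [245.  336.3]
40 expected wrist px [317.8 142.1] scene zoom [243.5 319.6]
50 expected wrist px [317.9 142.4] scene zoom [243.  301.8]
box1 [639.5  33.   46. ] [537.6  32.9  46. ]
box [645.2 -47.8  46. ] [540.6 -52.7  46. ]
box2 [ 647.5 -134.8   46. ] [ 544.9 -142.6   46. ]
box px L/R [595.2003168  -12.74883948  46.        ] [598.71533782 -86.35028081  46.        ]
```

```bash
python3 - <<'E'
from workcell import arm
s=arm.observe();print(s["clock"],s["contact_force"]);print(arm.job_done())
E
```

```text
10.7 [ 0.53998635  0.80845512 -0.15223199]
the job is handed in; nothing more can be done
None
```

I tipped the white box into the free middle lane, pushed it home against the rear stop, and swung the retaining bar over until it lay down. The job was handed in at 10.7 s of the 53 s allowed; no verdict is reported.

- **Box:** The push ended with about 16 N against the stop. The box lies level and lid up. Its front edge is within about 1 mm of the average of its neighbours', and its centre is about 2.5 mm off sideways, inside the 9 mm allowed.
- **Retaining bar:** The middle of the cross wire measured about 31 mm high and its left end about 30 mm, against 30 mm when fully down. The right end came out at 35 mm; I took that as measurement scatter, as the middle agreed in both views.
- **Everything else:** The last pictures show the other two boxes, the label roll and the orange and green look-alikes where they were, though I judged that by eye and did not measure it. The arm finished clear of everything, with contact force near zero.

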